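# Fit the carving plate into its spring-clip bracket

### The arm

A 7-joint arm with a two-finger parallel gripper is mounted at the origin on the work surface. World frame = base frame: x ahead of the robot, y to its left, z up, the work surface at z = 0. Lengths are in m, angles in rad, forces in N, time in s.
With the tool pointing down it reaches from about 0.4 to 0.85 m from the base axis. Payload 10.4 kg.
Tool frame: the origin (TCP) lies midway between the tips of the shut fingers; the grasp point (between the pads) lies hold_point_z behind it (hold_point_z is the distance from the TCP to the grasp point, in m); z points along the fingers, y is the line along which they close (so a half turn about z gives the same grasp; the last joint's range is limited). The gripper opens to 87 mm and grips with 3 to 60 N. Pads are 19 mm wide; open, the fingers measure 117 mm over their backs; the gripper's body (75 mm by 190 mm) begins 51 mm behind the grasp point.
Start: joints at [1.146, 0.332, -0.065, 1.46, 0.022, 1.35, -0.088], TCP at [0.244, -0.575, 0.223] pointing down, gripper open.
Joint ranges: [-2.6, 2.6], [-0.5, 2.12], [-1.47, 1.34], [0.16, 2.42], [-1.27, 4.41], [0.06, 2.06], [-2.6, 2.6]. Speed limits (rad/s): [2.22, 2.22, 2.79, 2.79, 3.14, 3.14, 3.14].

### API

Orientations are given as a unit quaternion [x, y, z, w].
In Python, from bench import * gives the robot as it stands. The module is installed in compiled form; this text tells all that it offers.
- The arm moves only by the tool drive_tool, never from a script. Its argument "increments" is a list of rows, each a list of 6 numbers: the shift along the tool's x, y, z scaled (see below), then the turn, a rotation vector about the tool's x, y, z scaled (see below). In form: [[dx, dy, dz, rx, ry, rz], ...]. A call has exactly 5 rows; each row is the pose to reach, as a shift and turn from the pose commanded when the call began, along the tool's axes at that moment; what a row does not reach only later rows make up. The controller multiplies each number of a shift by 300 mm and each number of a turn by pi/4 rad. A row lasts 1/12 s, in which the tool goes at most 41.7 mm and 7.16 degrees, less where a joint would pass 70% of its speed; a pose out of reach is approached as far as the arm can. A call with a number of a shift or a turn outside -1 to 1 is refused whole. A call with a gripper value outside its range is refused whole. "claw" is the closure, from 0 (fully open) to 1 (shut), set as the call begins (left out, the last holds). The fingers move at their own pace and stop on an object; "force" is the grip in N (left out, the last holds). Time passes only in rows, so rows that repeat a pose let the fingers close, or fill a call up. It gives the time, the measured TCP pose, the force, the opening and the grip force at its end, in the units of the state.
- read_state(): the state, without advancing time (a new reading comes with each control period).
- camera(name): name is "scene" or "top"; returns the picture (480x640x3 uint8, blue, green, red); there is no depth.
- get_calibration(name): a dict with "K" (3x3 intrinsics, pixels), "position" and "rotation" of the camera in the world. Camera axes: x right, y down, z forward; pixel columns grow to the right and rows downward; lengths in m; the calibration is good to about 2 mm. A picture is of the moment at which its call begins. get_calibration takes no time and is no camera call.
- close_job(): hands the job in; it is judged then, once.
The state is a dict: "time": time; "joint_positions": joint angles; "joint_vel": joint speeds; "joint_torque": joint torques, N m; "ee_pos": TCP position; "eef_rot": TCP orientation; "ft_force": force on the tool from outside, world axes, zero at the start; "torque": the same for the moment, N m; "width": finger opening in m; "grip_force": force on a finger pad.
Only numpy, scipy, OpenCV 4.12 (cv2) and the standard library are available. Lean on these libraries where they do the work, as an engineer would, in place of code of your own. Each camera call takes 0.05 s, during which the arm holds its last target. There are 200 camera calls.

### The job

Set up the carving fixture: lay the wooden plate that has the two steel ears flat in the open end of the steel bracket, then slide it along so that both ears pass the spring clips into their slots and it sits flat and fully home against the end stop. Then swing the keeper bar fully shut behind it, let go of everything, and leave the other things on the bench where they are.

Things in the scene. Friction and masses are not known exactly. Their poses are not given: they have to be found in the camera images.
- eared_plate: The plate to fit: pale wooden plate 120 (x) x 100 (y) x 16 mm thick with two grey steel ears and, in the middle of its top, an upright wooden grip block 60 (x) x 26 (y) x 40 mm tall (block top 56 mm above the underside). 0.25 to 0.5 kg. Origin: centre of the underside; +x points to its nose, the end nearer the ears; z up. It starts flat on the bench.
- ear_l (a point): Top of the left ear, its middle: ears are flush with the plate's underside, 8 mm thick, 50 mm long with round ends, x = +5 to +55 mm of the plate, and stick out 16 mm past its long sides to y = +-66 mm.
- ear_r (a point): The same point of the right ear (-y side).
- plate_nose (a point): Middle of the plate's front edge at its underside, 60 mm ahead (+x) of the plate's origin.
- bracket: Fixed polished steel bracket: flat slippery bed, x = -105 to +110, y = +-102 mm, top 10 mm above the bench. Origin: on the bench; +x is the sliding direction, from open end to end stop; z up. Each side has a roofed slot for an ear, x = +46 to +100 mm: outer wall at y = +-68, roof from |y| = 54 outwards, 11 mm above the bed (its top 17). Splayed lead-ins, 14 mm tall, narrow from |y| = 79 at x = -9 to 67 at x = 29 mm.
- clip_l (a point): Top of the left spring clip at rest: an upright metal roller 12 mm across, 16 mm tall, on the bed in front of the slot's mouth, at x = +37.5, y = +67 mm of the bracket. It yields outwards up to 8 mm and closes behind the ear when the plate is home. Passing both clips takes a push of about 3 to 10 N, best given low, on the middle of the plate's rear edge.
- clip_r (a point): The same for the right clip (y = -67 mm).
- stop (a point): Foot of the end stop's face on the bed, x = +95.5 mm of the bracket; the stop is 100 mm wide, 22 mm tall above the bed. The plate's nose meets it when home.
- bay (a point): Where to lay the plate, on the bed's top at x = -40 mm of the bracket: with the plate's origin here and its +x along the bracket's, it lies flat with its ears 16 mm short of the clips, and is then slid 75 mm. Where clips and roofs are, ears cannot be let down from above.
- seat (a point): Where the plate's origin is when it is home: on the bed's top, at x = +35 mm of the bracket; axes as the bracket's. The plate's rear edge is then at x = -25 mm of the bracket.
- keeper (a joint): Keeper bar angle, rad: 0 = shut (its limit; bar along the bracket's +y, 6 mm behind the home plate), 1.57 = open, pointing along -x; limit 1.85. Seen from above it shuts clockwise. Bar 12 mm wide, 3 to 15 mm above the bed, 88 mm long from its pivot (20 mm across, 18 mm tall) at x = -37, y = -90 mm of the bracket. Stiff (about 1 N at the peg); stays where it is left.
- keeper_peg (a point): Centre of the top of the keeper's upright round steel peg, 16 mm across, standing on the bar 78 mm from the pivot; its top is 60 mm above the bed, 45 mm above the bar.
- plain_plate: A similar wooden plate, 120 x 100 x 16 mm with the same grip block but without ears: not to be used. Origin: centre of the underside.
- glue: White glue bottle, 54 mm across, 150 mm tall. Origin: centre of the underside.
- jar: Glass jar, 68 mm across, 90 mm tall. Origin: centre of the underside.
- gouge: Wooden-handled tool 180 mm long, lying on the bench along its x, origin on the underside.
- mallet: Hammer 240 mm long, lying on the bench along its x, origin on the underside.
- brush: Brush 200 mm long, lying on the bench along its x, origin on the underside.
- mug: White mug, 76 mm across, 90 mm tall. Origin: centre of the underside.

How it is judged:
On the way, in this order (a step that is already met when the one before it is completed fails the run):
1. the eared plate is home: flat on the bed, both ears past the clips, against the end stop (x of eared_plate in the frame of seat between -0.003 and 0.003 m and y of eared_plate in the frame of seat between -0.004 and 0.004 m and x of plate_nose in the frame of seat between 0.057 and 0.063 m and y of plate_nose in the frame of seat between -0.005 and 0.005 m and z of eared_plate in the frame of seat between -0.003 and 0.003 m and angle between eared_plate's own z axis and vertical below 0.04 rad), for 0.2 s.
2. the keeper bar is swung shut behind it (value of joint keeper below 0.1 rad), for 0.2 s.
At the end, for the whole second after the job is handed in: The eared plate lies at rest, flat in the bracket, nose to the end stop: its origin and its nose within 3 mm of the home position along the slide, 4 mm (origin) and 5 mm (nose) sideways, 3 mm in height, tilted less than 0.04 rad; the keeper is within 0.1 rad of shut (all of step 1 and value of joint keeper below 0.1 rad and linear speed of eared_plate below 0.01 m/s); the robot touches nothing.
It fails at once if another thing on the bench is moved by more than 30 mm, or a bottle, jar or mug is tipped over (distance of any of plain_plate, glue, jar, gouge, mallet, brush, mug from where it was at the start of the episode above 0.03 m or angle between any of glue, jar, mug's own z axis and vertical above 0.5 rad).
It also fails if it takes over 64 s, if anything falls off the work surface, if the arm or the gripper's body presses on something with over 40 N, if the wrist force passes 120 N, or if a joint passes its speed limit or range.

## Working session

There is one attempt and no reset: what is moved stays moved. The work goes in short steps, Python scripts to look and compute and a tool call to move; the robot and the scene stay as the last step left them, time stands still between calls to the robot, and variables do not carry over. Pictures are saved under pics/ and viewed, at most 13 in all, crops included, and the job is handed in when it is done.

Besides the shell and the picture viewer there is one more tool, called after "Request:" in YAML: its name, and indented under it one key for each argument. drive_tool: Moves the arm, as the interface text tells. Its arguments: {"type":"object","properties":{"increments":{"type":"array","items":{"type":"array","items":{"type":"number"}}},"claw":{"type":"number"},"force":{"type":"number"}},"required":["increments"]}

```bash
mkdir -p pics; python3 - <<'E'
from bench import *
import cv2,numpy as np
for n in("scene","top"):
    cv2.imwrite(f"pics/{n}0.png",camera(n)); c=get_calibration(n); print(n,np.round(c["K"],1).tolist(),np.round(c["position"],4),np.round(c["rotation"],4).tolist())
s=read_state(); print(s)
E
```

```text
scene [[493.3, 0.0, 321.8], [0.0, 493.3, 248.8], [0.0, 0.0, 1.0]] [ 1.0401 -0.6703  0.7857] [0.864, 0.2772, -0.1194, -0.4029]
top [[439.3, 0.0, 319.0], [0.0, 439.3, 243.3], [0.0, 0.0, 1.0]] [3.9980e-01 4.0000e-04 1.2433e+00] [0.7114, -0.6973, 0.0594, -0.0654]
{'time': 0.1, 'joint_positions': array([ 1.14638228,  0.33279054, -0.06470783,  1.46086963,  0.02158673,
        1.34988682, -0.08848601]), 'joint_vel': array([ 0.00054939,  0.00038458,  0.00047573, -0.00106439, -0.00042526,
       -0.00016796,  0.00034618]), 'joint_torque': array([ 1.16826748e-03, -6.24541640e+01,  2.42876523e-02, -3.90718639e+01,
       -6.17038552e-02,  3.66965029e-02,  1.64478533e-04]), 'ee_pos': array([ 0.24429927, -0.57489766,  0.22183896]), 'eef_rot': array([ 9.79881996e-01,  1.99576746e-01, -1.46105335e-04, -6.12580461e-04]), 'ft_force': array([-0.14599507, -0.40459293,  0.47001317]), 'torque': array([0.07586675, 0.03379797, 0.06308068]), 'grip_force': 0.0, 'width': 0.08683823312135526}
```

View pics/top0.png

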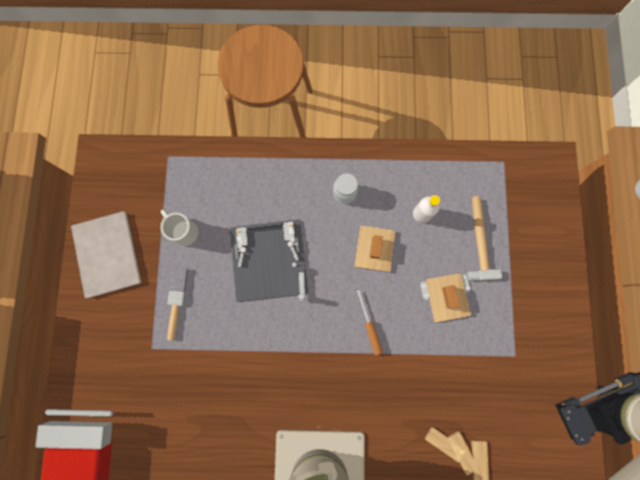

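View pics/scene0.png

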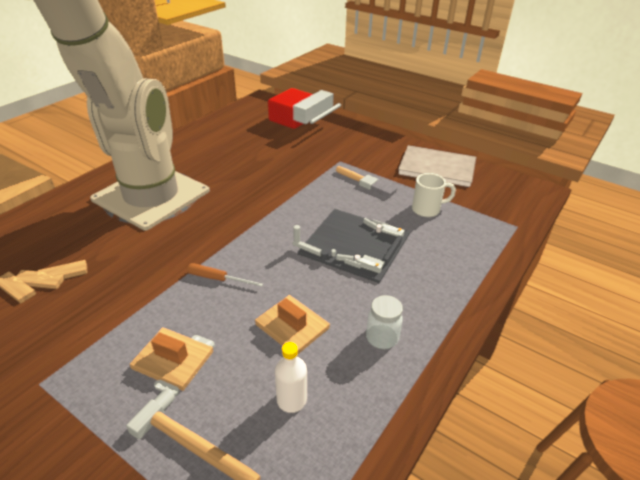

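The top view shows the eared plate at about (448,298), with ears at (425,290) and (468,283). The bracket is at (268,262), with its stop up in the image and its peg near (302,295). The plain plate is at (375,248). I'll enlarge both regions in both views.

```bash
cat > h.py <<'E'
from bench import *
import cv2,numpy as np
from scipy.spatial.transform import Rotation as R
def cal(n):
    c=get_calibration(n); r=np.array(c["rotation"]); 
    return np.array(c["K"]),np.array(c["position"]),(R.from_quat(r).as_matrix() if r.size==4 else r)
def ray(n,uv):
    K,p,M=cal(n); d=M@np.linalg.solve(K,[uv[0],uv[1],1.]); return p,d
def plane(n,uv,z):
    p,d=ray(n,uv); return p+d*(z-p[2])/d[2]
def tri(a,b):
    p,d=ray("top",a); q,e=ray("scene",b)
    s=np.linalg.lstsq(np.c_[d,-e],q-p,rcond=None)[0]
    A,B=p+s[0]*d,q+s[1]*e; return (A+B)/2,np.linalg.norm(A-B)
def proj(n,X):
    K,p,M=cal(n); c=M.T@(np.array(X)-p); return (K@c)[:2]/c[2]
E
python3 - <<'E'
from h import *
t=cv2.imread("pics/top0.png"); s=cv2.imread("pics/scene0.png")
def crop(i,x,y,w,h): return cv2.resize(i[y:y+h,x:x+w],(400,300),interpolation=cv2.INTER_CUBIC)
cv2.imwrite("pics/m0.png",np.vstack([np.hstack([crop(t,220,210,120,90),crop(t,400,255,100,75)]),np.hstack([crop(s,280,195,140,105),crop(s,120,310,120,90)])]))
for n in("top","scene"): print(n,proj(n,[0,0,0]),proj(n,[.5,0,0]),proj(n,[.4,-.3,0]))
# grip block top & plate masks by colour
for n,i,roi in(("top",t,(400,255,100,75)),("scene",s,(120,310,120,90))):
    x,y,w,h=roi; hsv=cv2.cvtColor(i[y:y+h,x:x+w],cv2.COLOR_BGR2HSV)
    for (a,b) in ((225-x if n=="scene" else 452-x, 0),): pass
    print(n,[ (u,v,hsv[v-y,u-x].tolist()) for u,v in ([(438,310),(452,296),(425,290),(468,283),(410,300)] if n=="top" else [(150,370),(169,345),(170,355),(205,341),(130,330)])])
E
```

```text
top [319.23049157 476.43439666] [322.86114017 285.815586  ] [430.09971623 324.00927182]
scene [150.5690338  195.51845045] [292.39631852 266.88247391] [164.74025962 326.83854417]
top [(438, 310, [18, 105, 220]), (452, 296, [14, 161, 184]), (425, 290, [26, 9, 198]), (468, 283, [21, 11, 165]), (410, 300, [165, 10, 146])]
scene [(150, 370, [16, 136, 146]), (169, 345, [13, 180, 208]), (170, 355, [13, 173, 137]), (205, 341, [26, 24, 225]), (130, 330, [9, 21, 157])]
```

View pics/m0.png

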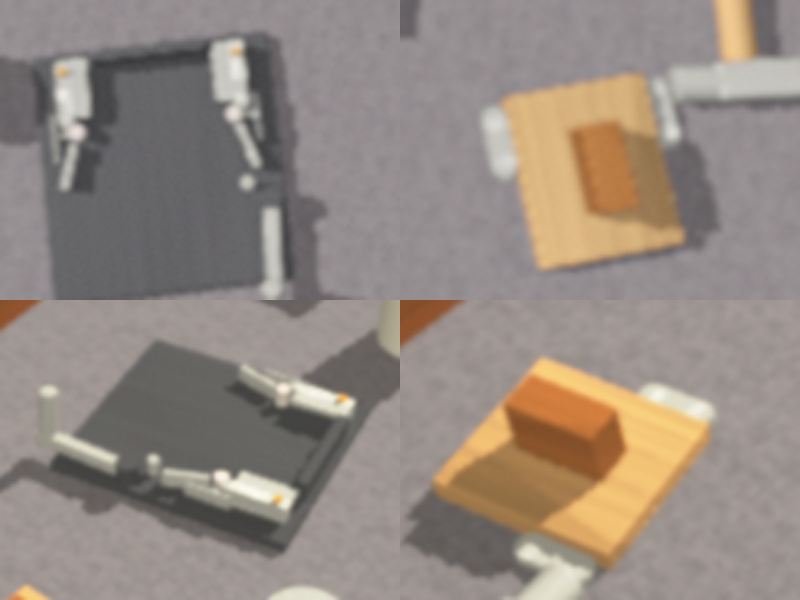

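The montage shows the plate's left ear at top crop (497,142), with the mallet head just beside its right ear. The clip rollers are at (76,132) and (232,115), and the peg end of the open keeper is at about (270,287). Next I'll measure with masks and rays.

```bash
python3 - <<'E'
from h import *
import bench; print([k for k in dir(bench) if not k.startswith('_')], getattr(bench,'hold_point_z',None))
t=cv2.imread("pics/top0.png"); s=cv2.imread("pics/scene0.png")
def big(mask): 
    cs,_=cv2.findContours(mask.astype(np.uint8),cv2.RETR_EXTERNAL,cv2.CHAIN_APPROX_NONE); return max(cs,key=cv2.contourArea)
def roi(i,x,y,w,h,f=4): return cv2.cvtColor(cv2.resize(i[y:y+h,x:x+w],None,fx=f,fy=f,interpolation=cv2.INTER_CUBIC),cv2.COLOR_BGR2HSV).astype(int)
def un(p,x,y,f=4): return (np.array(p)+.5)/f-.5+[x,y]
# plate
H=roi(t,400,255,100,75); m=(H[...,1]>65)&(H[...,0]<24); m[:70, 250:]=0
r=cv2.minAreaRect(big(m)); bp=un(cv2.boxPoints(r),400,255); print("plate box px",bp.round(1).tolist())
P=np.array([plane("top",p,.012) for p in bp])[:,:2]; print("plate corners",P.round(4).tolist(),"c",P.mean(0).round(4),[round(float(np.linalg.norm(P[i]-P[i-1])),4) for i in range(4)],[round(float(np.degrees(np.arctan2(*(P[i]-P[i-1])[::-1]))),1) for i in range(4)])
mb=(H[...,0]<14)&(H[...,1]>135)&(H[...,2]>150)
r=cv2.minAreaRect(big(mb)); q=un(r[0],400,255); print("block top px",q,r, plane("top",q,.056))
S=roi(s,120,310,120,90); ms=(S[...,0]<15)&(S[...,1]>150)&(S[...,2]>185)
r=cv2.minAreaRect(big(ms)); q2=un(r[0],120,310); print("scene block",q2,r[1], "tri",tri(q,q2))
# bracket bed (dark)
B=roi(t,215,205,120,110); d=(B[...,2]<105)
c=big(d); r=cv2.minAreaRect(c); bp=un(cv2.boxPoints(r),215,205); P=np.array([plane("top",p,.008) for p in bp])[:,:2]
print("bed px",bp.round(1).tolist(),P.round(4).tolist(),P.mean(0),[round(float(np.linalg.norm(P[i]-P[i-1])),4) for i in range(4)],[round(float(np.degrees(np.arctan2(*(P[i]-P[i-1])[::-1]))),1) for i in range(4)])
for n,a,b in(("clipl",(76,132),(282,393)),("clipr",(233,114),(221,478)),("peg",(272,286),(47,389)),("orl",(61,71),(343,399)),("orr",(236,50),(278,498))):
    a=np.array(a)*.3+[220,210]; b=np.array(b)*.35+[280,195-105]; print(n,a,b,tri(a,b), plane("top",a,.026))
cv2.imwrite("pics/dbg.png",cv2.resize(np.hstack([np.vstack([d*255,np.zeros((0,480))]),np.vstack([m*255,mb[:140]*255])[:440].repeat(1,1)]),None,fx=.9,fy=.9).astype(np.uint8) if False else (d*255).astype(np.uint8))
E
```

```text
['PlanningError', 'camera', 'close_job', 'get_calibration', 'hold_point_z', 'read_state'] 0.0187
plate box px [[424.7, 278.8], [462.4, 271.2], [471.4, 315.6], [433.7, 323.2]]
plate corners [[0.5243, -0.2848], [0.5479, -0.3911], [0.4252, -0.4114], [0.4023, -0.3069]] c [ 0.4749 -0.3486] [0.124, 0.1088, 0.1244, 0.1069] [10.3, -77.5, -170.6, 102.4]
block top px [445.1213913  293.03901672] ((181.98556518554688, 153.65606689453125), (25.013408660888672, 5.5500874519348145), 81.25383758544922) [ 0.48270498 -0.32869223  0.056     ]
scene block [168.67300415 341.57996941] (133.68528747558594, 44.88930130004883) tri (array([ 0.47839749, -0.33722567,  0.04742792]), np.float64(0.01552547091576864))
bed px [[230.1, 226.7], [309.9, 219.0], [317.2, 295.5], [237.5, 303.2]] [[0.664, 0.2703], [0.691, 0.0412], [0.4719, 0.0152], [0.4461, 0.2374]] [0.56823928 0.14102175] [0.2204, 0.2307, 0.2207, 0.2237] [8.6, -83.3, -173.2, 96.6]
clipl [242.8 249.6] [378.7  227.55] (array([0.59765941, 0.22946659, 0.01833731]), np.float64(0.003399607577302027)) [0.59504074 0.22698002 0.026     ]
clipr [289.9 244.2] [357.35 257.3 ] (array([0.61571172, 0.0968114 , 0.02106696]), np.float64(0.004528943638340621)) [0.61302372 0.09502153 0.026     ]
peg [301.6 295.8] [296.45 226.15] (array([0.46789407, 0.05703154, 0.07077735]), np.float64(0.003202368633762715)) [0.46924384 0.05809088 0.026     ]
orl [238.3 231.3] [400.05 229.65] (array([0.64926975, 0.24386784, 0.02624144]), np.float64(0.0048683063292946326)) [0.64727448 0.2424279  0.026     ]
orr [290.8 225. ] [377.3 264.3] (array([0.66975341, 0.09548417, 0.02864656]), np.float64(0.004745091813780639)) [0.66837561 0.09425262 0.026     ]
```

View pics/dbg.png

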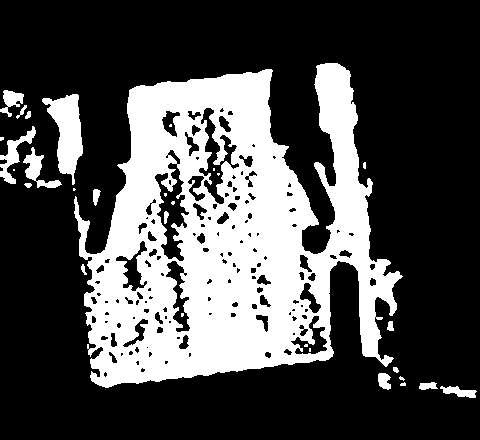

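The bed mask is clean along its left and front edges. The plate mask gives a centre near (0.475,-0.349) and the two clips agree with their true spacing. I'll refine the plate yaw and block position from edge lines and corners, then move.

```bash
python3 - <<'E'
from h import *
T1=lambda u,v:np.array([220+u*.3,210+v*.3]); T2=lambda u,v:np.array([400+(u-400)*.25,255+v*.25]); S2=lambda u,v:np.array([120+(u-400)*.3,310+(v-300)*.3])
ang=lambda d:np.degrees(np.arctan2(d[1],d[0])).round(1)
c=[plane("top",T2(*p),z)[:2] for p,z in(((502,98),.008),((642,73),.016),((685,240),.016),((541,270),.008))]
print("plate",np.round(c,4).tolist(),np.mean(c,0).round(4),"yaw",ang(c[0]-c[3]),ang(c[1]-c[2]),ang(c[0]-c[1])-90,ang(c[3]-c[2])-90)
a=[T2(*p) for p in((578,128),(618,121),(638,205),(595,212))]; b=[S2(*p) for p in((532,376),(622,415),(597,440),(506,402))]
print("block",tri(np.mean(a,0),np.mean(b,0)),plane("top",np.mean(a,0),.056))
# ears & scene plate corners
for n,p in(("s",(543,358)),("s",(710,425)),("s",(437,482)),("s",(608,555))): print(plane("scene",S2(*p),.016).round(4))
D=lambda u,v:[215+u/4,205+v/4]
e=[plane("top",D(*p),.010)[:2] for p in((105,385),(325,357),(85,270),(95,370),(165,82),(265,70))]
print("bed front yaw",ang(e[0]-e[1])-90,"left",ang(e[2]-e[3]),"back",ang(e[4]-e[5])-90, np.round(e,4).tolist())
E
```

```text
plate [[0.5229, -0.2881], [0.5415, -0.3844], [0.4267, -0.4097], [0.4044, -0.3124]] [ 0.4739 -0.3486] yaw 11.6 12.5 11.0 12.900000000000006
block (array([ 0.47535015, -0.34610884,  0.05034848]), np.float64(0.0047190392058291475)) [ 0.47348201 -0.34631554  0.056     ]
[ 0.4112 -0.3107  0.016 ]
[ 0.5287 -0.2882  0.016 ]
[ 0.4334 -0.4067  0.016 ]
[ 0.5468 -0.3838  0.016 ]
bed front yaw 8.400000000000006 left 8.8 back 8.099999999999994 [[0.4516, 0.2268], [0.4742, 0.0739], [0.5318, 0.2451], [0.4619, 0.2343], [0.6685, 0.1948], [0.6787, 0.1232]]
```

```bash
cat >> h.py <<'E'
XH=np.array([np.cos(np.radians(8.3)),np.sin(np.radians(8.3)),0]); YH=np.array([-XH[1],XH[0],0]); O=np.array([.5684,.1567,0])
def br(x,y,z): return O+x*XH+y*YH+[0,0,.010+z]   # bracket x,y, height above bed
def go(target,yaw,pos=None,rot=None):
    s=read_state(); p=s["ee_pos"] if pos is None else pos; M=R.from_quat(s["eef_rot"])
    G=R.from_euler("z",yaw,degrees=True)*R.from_quat([1,0,0,0])
    d=M.inv().apply(np.array(target)-p)/.3; w=(M.inv()*G).as_rotvec()/(np.pi/4)
    print("t",round(s["time"],2),"go",d.round(4).tolist(),w.round(4).tolist(),"mm",round(float(np.linalg.norm(d)*300)),"F",np.round(s["ft_force"],1),"w",round(s["width"],4))
E
python3 -c "
from h import *
go([.477,-.347,.15],11.8)"
```

```text
t 0.1 go [1.011, -0.3955, 0.2399] [-0.0016, 0.0002, 0.2494] mm 334 F [-0.1 -0.4  0.5] w 0.0868
```

Request:
drive_tool:
  increments:
    - [0.1,-0.04,0.02,0,0,0.05]
    - [0.2,-0.08,0.05,0,0,0.1]
    - [0.32,-0.12,0.08,0,0,0.15]
    - [0.44,-0.17,0.1,0,0,0.2]
    - [0.56,-0.22,0.13,0,0,0.25]
  claw: 0

```text
time: 0.52
ee_pos: [0.3742, -0.4475, 0.1832]
eef_rot: [0.995, 0.101, 0.0, 0.0]
ft_force: [0.7, -0.6, -0.2]
width: 0.0871
grip_force: 0.0
```

```bash
python3 -c "
from h import *
go([.477,-.347,.13],11.8)"
```

```text
t 0.52 go [0.4033, -0.2589, 0.1775] [0.0001, -0.0, -0.0037] mm 153 F [ 0.7 -0.6 -0.2] w 0.0871
```

Request:
drive_tool:
  increments:
    - [0.12,-0.07,0.05,0,0,0]
    - [0.24,-0.15,0.1,0,0,0]
    - [0.34,-0.22,0.15,0,0,0]
    - [0.403,-0.259,0.178,0,0,0]
    - [0.403,-0.259,0.178,0,0,0]

```text
time: 0.93
ee_pos: [0.4794, -0.3409, 0.1274]
eef_rot: [0.994, 0.107, -0.0, -0.003]
ft_force: [-0.3, 0.9, -0.4]
width: 0.0871
grip_force: 0.0
```

```bash
python3 - <<'E'
from h import *
go([.477,-.347,.027],11.8); 
s=camera("scene"); cv2.imwrite("pics/s1.png",cv2.resize(s[230:430,60:300],(720,600),interpolation=cv2.INTER_CUBIC))
E
```

```text
t 0.93 go [-0.0121, 0.02, 0.3347] [-0.0064, 0.0001, 0.0108] mm 101 F [-0.3  0.9 -0.4] w 0.0871
```

View pics/s1.png

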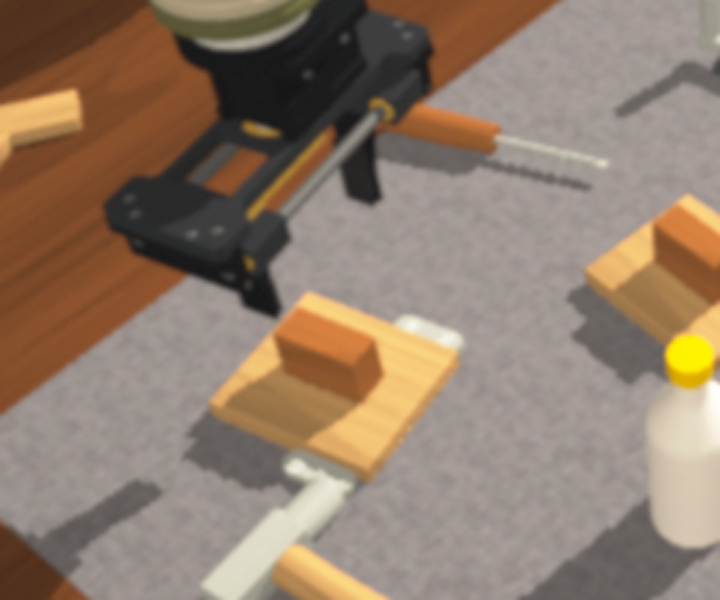

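The gripper is above the plate with its fingers straddling the grip block at crop (330,350). The right ear touches the mallet head's shadow near (310,470). I'll correct a few mm, then descend.

Request:
drive_tool:
  increments:
    - [-0.012,0.02,0.03,-0.006,0,0.011]
    - [-0.012,0.02,0.08,-0.006,0,0.011]
    - [-0.012,0.02,0.14,-0.006,0,0.011]
    - [-0.012,0.02,0.16,-0.006,0,0.011]
    - [-0.012,0.02,0.16,-0.006,0,0.011]

```text
time: 1.4
ee_pos: [0.4713, -0.3557, 0.0804]
eef_rot: [0.995, 0.097, -0.001, 0.002]
ft_force: [0.5, 0.5, -0.1]
width: 0.0868
grip_force: 0.0
```

```bash
python3 - <<'E'
from h import *
go([.477,-.347,.027],11.8)
E
```

```text
t 1.4 go [0.0248, -0.0253, 0.1777] [0.004, 0.0033, -0.015] mm 54 F [ 0.5  0.5 -0.1] w 0.0868
```

Request:
drive_tool:
  increments:
    - [0,0,0,0,0,0]
    - [0,0,0,0,0,0]
    - [0,0,0,0,0,0]
    - [0,0,0,0,0,0]
    - [0,0,0,0,0,0]

```text
time: 1.82
ee_pos: [0.4737, -0.3549, 0.0828]
eef_rot: [0.995, 0.098, 0.001, 0.003]
ft_force: [0.7, 0.4, -0.4]
width: 0.0872
grip_force: 0.0
```

```bash
python3 - <<'E'
from h import *
go([.477,-.347,.027],11.8)
E
```

```text
t 1.82 go [0.0158, -0.0246, 0.1858] [0.007, -0.0008, -0.0116] mm 56 F [ 0.7  0.4 -0.4] w 0.0872
```

Request:
drive_tool:
  increments:
    - [0.016,-0.024,0.04,0.006,0,-0.012]
    - [0.016,-0.024,0.1,0.006,0,-0.012]
    - [0.016,-0.024,0.15,0.006,0,-0.012]
    - [0.016,-0.024,0.18,0.006,0,-0.012]
    - [0.016,-0.024,0.183,0.006,0,-0.012]

```text
time: 2.23
ee_pos: [0.4758, -0.3456, 0.0247]
eef_rot: [0.995, 0.103, -0.001, -0.001]
ft_force: [-0.6, 0.5, -0.6]
width: 0.0867
grip_force: 0.0
```

Request:
drive_tool:
  increments:
    - [0,0,0,0,0,0]
    - [0,0,0,0,0,0]
    - [0,0,0,0,0,0]
    - [0,0,0,0,0,0]
    - [0,0,0,0,0,0]
  claw: 1
  force: 35

```text
time: 2.65
ee_pos: [0.4771, -0.3472, 0.0279]
eef_rot: [0.995, 0.103, 0.0, 0.0]
ft_force: [0.7, -0.3, 0.1]
width: 0.0613
grip_force: 0.0
```

```bash
python3 - <<'E'
from h import *
go([.477,-.347,.027],11.8); print(read_state()["ee_pos"],read_state()["grip_force"])
E
```

```text
t 2.65 go [-0.0004, -0.0007, 0.0029] [0.0011, -0.001, 0.0002] mm 1 F [ 0.7 -0.3  0.1] w 0.0613
[ 0.47714927 -0.34718761  0.02788223] 0.0
```

Request:
drive_tool:
  increments:
    - [0,0,0,0,0,0]
    - [0,0,0,0,0,0]
    - [0,0,0,0,0,0]
    - [0,0,0,0,0,0]
    - [0,0,0,0,0,0]

```text
time: 3.07
ee_pos: [0.4768, -0.347, 0.0272]
eef_rot: [0.995, 0.103, 0.0, 0.0]
ft_force: [1.7, -1.9, -1.7]
width: 0.0281
grip_force: 1.0
```

Request:
drive_tool:
  increments:
    - [0,0,0,0,0,0]
    - [0,0,0,0,0,0]
    - [0,0,0,0,0,0]
    - [0,0,0,0,0,0]
    - [0,0,0,0,0,0]

```text
time: 3.48
ee_pos: [0.4768, -0.3472, 0.0273]
eef_rot: [0.995, 0.103, 0.0, 0.0]
ft_force: [0.7, -1.6, -0.9]
width: 0.0257
grip_force: 35.0
```

Request:
drive_tool:
  increments:
    - [0,0,-0.03,0,0,0]
    - [0,0,-0.1,0,0,0]
    - [0,0,-0.2,0,0,0]
    - [0,0,-0.3,0,0,0]
    - [0,0,-0.36,0,0,0]

```text
time: 3.9
ee_pos: [0.4774, -0.3468, 0.1386]
eef_rot: [0.995, 0.103, 0.001, 0.001]
ft_force: [0.3, -0.8, -3.8]
width: 0.0256
grip_force: 35.0
```

Request:
drive_tool:
  increments:
    - [0,0,0,0,0,0]
    - [0,0,0,0,0,0]
    - [0,0,0,0,0,0]
    - [0,0,0,0,0,0]
    - [0,0,0,0,0,0]

```text
time: 4.32
ee_pos: [0.476, -0.3464, 0.1335]
eef_rot: [0.995, 0.103, -0.001, -0.001]
ft_force: [-0.0, 0.2, -4.1]
width: 0.0258
grip_force: 35.0
```

```bash
python3 - <<'E'
from h import *
print(br(-.055,0,.12)); go(br(-.055,0,.12),8.3); t=camera("top"); cv2.imwrite("pics/t2.png",np.hstack([cv2.resize(t[240:340,390:510],(400,333),interpolation=cv2.INTER_CUBIC),cv2.resize(camera("scene")[230:430,60:300],(400,333),interpolation=cv2.INTER_CUBIC)]))
E
```

```text
[0.51397608 0.14876041 0.13      ]
t 4.32 go [0.462, -1.5894, 0.0143] [-0.0026, 0.0025, 0.0783] mm 497 F [-0.   0.2 -4.1] w 0.0258
```

View pics/t2.png

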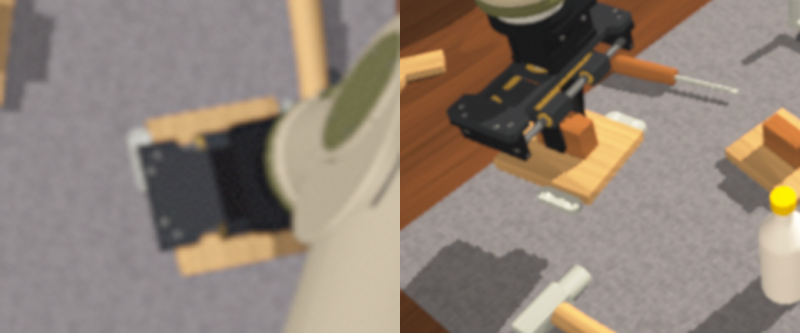

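The plate is lifted level, and the mallet stayed where it was. Carrying it over now.

Request:
drive_tool:
  increments:
    - [0.01,-0.04,0,0,0,0.015]
    - [0.03,-0.12,0,0,0,0.03]
    - [0.06,-0.22,0,0,0,0.045]
    - [0.1,-0.34,0,0,0,0.06]
    - [0.13,-0.46,0,0,0,0.078]

```text
time: 4.83
ee_pos: [0.4867, -0.2025, 0.1348]
eef_rot: [0.997, 0.072, -0.0, -0.0]
ft_force: [1.3, 0.1, -2.7]
width: 0.0257
grip_force: 35.0
```

Request:
drive_tool:
  increments:
    - [0.03,-0.12,0,0,0,0]
    - [0.07,-0.24,0,0,0,0]
    - [0.1,-0.36,0,0,0,0]
    - [0.14,-0.48,0,0,0,0]
    - [0.17,-0.58,0,0,0,0]

```text
time: 5.25
ee_pos: [0.5121, -0.0213, 0.1352]
eef_rot: [0.997, 0.073, 0.0, -0.0]
ft_force: [0.9, 1.1, -3.8]
width: 0.0258
grip_force: 35.0
```

```bash
python3 - <<'E'
from h import *
go(br(-.055,0,.12),8.3)
E
```

```text
t 5.25 go [0.089, -0.56, 0.0176] [-0.0005, -0.0005, 0.0019] mm 170 F [ 0.9  1.1 -3.8] w 0.0258
```

Request:
drive_tool:
  increments:
    - [0.02,-0.12,0,0,0,0]
    - [0.04,-0.24,0.01,0,0,0]
    - [0.06,-0.36,0.01,0,0,0]
    - [0.08,-0.46,0.02,0,0,0]
    - [0.09,-0.53,0.02,0,0,0]

```text
time: 5.67
ee_pos: [0.5151, 0.1406, 0.1287]
eef_rot: [0.997, 0.074, -0.0, -0.001]
ft_force: [0.5, 0.0, -4.0]
width: 0.0257
grip_force: 35.0
```

Request:
drive_tool:
  increments:
    - [0,0,0,0,0,0]
    - [0,0,0,0,0,0]
    - [0,0,0,0,0,0]
    - [0,0,0,0,0,0]
    - [0,0,0,0,0,0]

```text
time: 6.08
ee_pos: [0.516, 0.1355, 0.1291]
eef_rot: [0.997, 0.071, -0.0, 0.0]
ft_force: [-0.3, 0.2, -3.5]
width: 0.0259
grip_force: 35.0
```

```bash
python3 - <<'E'
from h import *
go(br(-.055,0,.06),8.3)
E
```

```text
t 6.08 go [-0.0004, -0.0447, 0.1971] [0.0007, 0.0001, -0.0024] mm 61 F [-0.3  0.2 -3.5] w 0.0259
```

Request:
drive_tool:
  increments:
    - [0,-0.01,0.03,0,0,0]
    - [0,-0.03,0.08,0,0,0]
    - [0,-0.044,0.14,0,0,0]
    - [0,-0.044,0.18,0,0,0]
    - [0,-0.044,0.19,0,0,0]

```text
time: 6.5
ee_pos: [0.5124, 0.1493, 0.0696]
eef_rot: [0.997, 0.072, -0.002, 0.0]
ft_force: [-0.8, -0.8, -4.5]
width: 0.0258
grip_force: 35.0
```

Request:
drive_tool:
  increments:
    - [0,0,0,0,0,0]
    - [0,0,0,0,0,0]
    - [0,0,0,0,0,0]
    - [0,0,0,0,0,0]
    - [0,0,0,0,0,0]

```text
time: 6.92
ee_pos: [0.5144, 0.1499, 0.0729]
eef_rot: [0.997, 0.072, 0.001, 0.0]
ft_force: [1.2, 0.3, -4.3]
width: 0.0256
grip_force: 35.0
```

```bash
python3 - <<'E'
from h import *
go(br(-.055,0,.028),8.3)
t=camera("top");s=camera("scene"); cv2.imwrite("pics/t3.png",np.hstack([cv2.resize(t[205:325,210:330],(400,400),interpolation=cv2.INTER_CUBIC),cv2.resize(s[170:290,280:400],(400,400),interpolation=cv2.INTER_CUBIC)]))
E
```

```text
t 6.92 go [-0.0021, 0.0037, 0.1163] [0.0001, -0.0016, -0.0002] mm 35 F [ 1.2  0.3 -4.3] w 0.0256
```

View pics/t3.png

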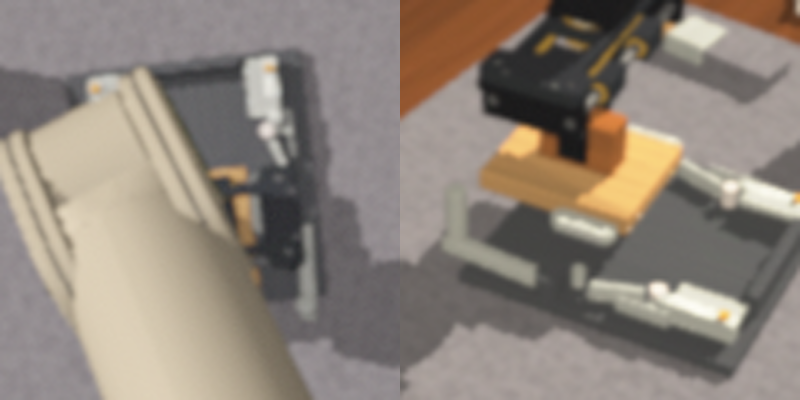

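The plate hangs level over the open bay, with its nose edge at crop (628,230)–(682,143). I'll compare it with the clips, using the same camera for both.

```bash
python3 - <<'E'
from h import *
S=lambda u,v:[280+(u-400)*.3,170+v*.3]
M=np.c_[XH,YH,[0,0,1]]
for n,p,z in(("cornR",(628,230),.062),("cornL",(682,143),.062),("rearR?",(481,180),.062),("clipR",(657,290),.026),("clipL",(731,188),.026),("pegtop",(457,187),.070)):
    print(n,((plane("scene",S(*p),z)-O)@M*1000).round(1))
for n,p,z in(("pegtop T",(308,315),.07),("clipR T",(265,129),.026)):
    print(n,((plane("top",[210+p[0]*.3,205+p[1]*.3],z)-O)@M*1000).round(1))
E
```

```text
cornR [ 12.  -59.1  62. ]
cornL [ 5.  53.5 62. ]
rearR? [-105.7  -57.    62. ]
clipR [ 41.  -69.1  26. ]
clipL [43.4 64.6 26. ]
pegtop [-111.8  -81.3   70. ]
pegtop T [-125.1  -85.9   70. ]
clipR T [ 36.8 -66.5  26. ]
```

Request:
drive_tool:
  increments:
    - [0,0.003,0.02,0,0,0]
    - [0,0.003,0.05,0,0,0]
    - [0,0.003,0.08,0,0,0]
    - [0,0.003,0.1,0,0,0]
    - [0,0.003,0.113,0,0,0]

```text
time: 7.43
ee_pos: [0.5133, 0.1488, 0.037]
eef_rot: [0.997, 0.072, -0.001, 0.0]
ft_force: [-22.5, -8.0, 50.2]
width: 0.0258
grip_force: 35.0
```

Request:
drive_tool:
  increments:
    - [0,0,0,0,0,0]
    - [0,0,0,0,0,0]
    - [0,0,0,0,0,0]
    - [0,0,0,0,0,0]
    - [0,0,0,0,0,0]

```text
time: 7.85
ee_pos: [0.514, 0.1491, 0.0383]
eef_rot: [0.997, 0.072, 0.0, 0.0]
ft_force: [-0.3, 0.1, -4.0]
width: 0.0255
grip_force: 35.0
```

Request:
drive_tool:
  increments:
    - [0,0,0.001,0,0,0]
    - [0,0,0.002,0,0,0]
    - [0,0,0.003,0,0,0]
    - [0,0,0.003,0,0,0]
    - [0,0,0.003,0,0,0]

```text
time: 8.27
ee_pos: [0.514, 0.1491, 0.0374]
eef_rot: [0.997, 0.072, -0.0, 0.0]
ft_force: [0.4, 0.5, -3.3]
width: 0.0252
grip_force: 35.0
```

Request:
drive_tool:
  increments:
    - [0,0,0,0,0,0]
    - [0,0,0,0,0,0]
    - [0,0,0,0,0,0]
    - [0,0,0,0,0,0]
    - [0,0,0,0,0,0]
  claw: 0.3

```text
time: 8.68
ee_pos: [0.5142, 0.1491, 0.0376]
eef_rot: [0.997, 0.072, 0.0, 0.0]
ft_force: [0.1, 0.2, -0.2]
width: 0.0513
grip_force: 0.0
```

Request:
drive_tool:
  increments:
    - [0,0,0,0,0,0]
    - [0,0,0,0,0,0]
    - [0,0,-0.04,0,0,0]
    - [0,0,-0.1,0,0,0]
    - [0,0,-0.2,0,0,0]

```text
time: 9.1
ee_pos: [0.5124, 0.1486, 0.0967]
eef_rot: [0.997, 0.073, -0.002, 0.0]
ft_force: [-0.2, -0.7, -0.2]
width: 0.0605
grip_force: 0.0
```

Request:
drive_tool:
  increments:
    - [0,0,-0.03,0,0,0]
    - [0,0,-0.06,0,0,0]
    - [0,0,-0.06,0,0,0]
    - [0,0,-0.06,0,0,0]
    - [0,0,-0.06,0,0,0]
  claw: 1

```text
time: 9.52
ee_pos: [0.5134, 0.1488, 0.1145]
eef_rot: [0.997, 0.072, -0.001, 0.0]
ft_force: [0.2, 0.1, -1.1]
width: 0.0354
grip_force: 0.0
```

```bash
python3 - <<'E'
from h import *
go(br(-.155,0,.1),8.3); print(br(-.155,0,.01))
E
```

```text
t 9.52 go [-0.3316, 0.0004, 0.0154] [0.0003, 0.0019, 0.0001] mm 100 F [ 0.2  0.1 -1.1] w 0.0354
[0.4150235  0.13432479 0.02      ]
```

Request:
drive_tool:
  increments:
    - [-0.04,0,0,0,0,0]
    - [-0.12,0,0,0,0,0]
    - [-0.22,0,0,0,0,0]
    - [-0.3,0,0,0,0,0]
    - [-0.33,0,0,0,0,0]

```text
time: 9.93
ee_pos: [0.4127, 0.134, 0.114]
eef_rot: [0.997, 0.073, -0.002, 0.001]
ft_force: [0.4, 0.1, -0.5]
width: 0.0037
grip_force: 0.0
```

Request:
drive_tool:
  increments:
    - [0,0,0,0,0,0]
    - [0,0,0,0,0,0]
    - [0,0,0,0,0,0]
    - [0,0,0,0,0,0]
    - [0,0,0,0,0,0]

```text
time: 10.35
ee_pos: [0.4166, 0.135, 0.1152]
eef_rot: [0.997, 0.072, -0.0, -0.0]
ft_force: [0.8, -1.0, -1.1]
width: 0.0003
grip_force: 0.0
```

```bash
python3 - <<'E'
from h import *
go(br(-.155,0,.007),8.3)
t=camera("top");s=camera("scene"); cv2.imwrite("pics/t4.png",np.hstack([cv2.resize(t[205:325,210:330],(400,400),interpolation=cv2.INTER_CUBIC),cv2.resize(s[170:290,280:400],(400,400),interpolation=cv2.INTER_CUBIC)]))
E
```

```text
t 10.35 go [-0.0055, 0.0016, 0.3274] [-0.0007, 0.0004, -0.0] mm 98 F [ 0.8 -1.  -1.1] w 0.0003
```

View pics/t4.png

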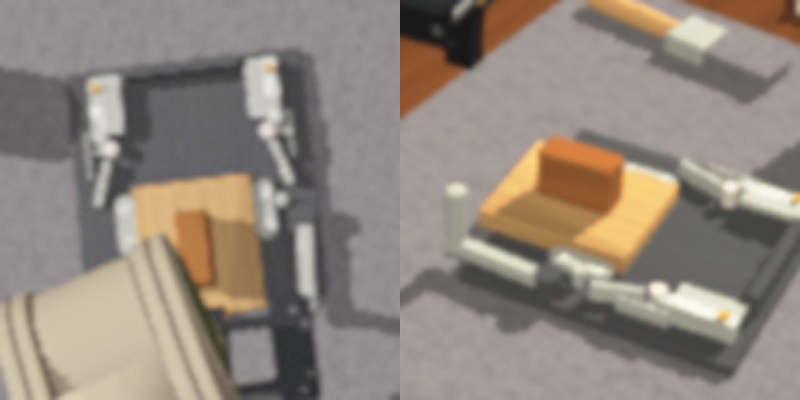

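The plate lies flat and centred: its nose midpoint is at crop (191,181), on the bracket's midline. I'll descend behind it and push.

Request:
drive_tool:
  increments:
    - [-0.005,0,0.05,0,0,0]
    - [-0.005,0,0.14,0,0,0]
    - [-0.005,0,0.23,0,0,0]
    - [-0.005,0,0.3,0,0,0]
    - [-0.005,0,0.325,0,0,0]

```text
time: 10.87
ee_pos: [0.4129, 0.1341, 0.0152]
eef_rot: [0.997, 0.072, -0.002, 0.0]
ft_force: [-0.8, -0.6, 0.8]
width: 0.0
grip_force: 0.0
```

Request:
drive_tool:
  increments:
    - [0,0,0,0,0,0]
    - [0,0,0,0,0,0]
    - [0,0,0,0,0,0]
    - [0,0,0,0,0,0]
    - [0,0,0,0,0,0]

```text
time: 11.28
ee_pos: [0.4154, 0.1347, 0.0189]
eef_rot: [0.997, 0.072, 0.001, 0.0]
ft_force: [-0.9, 0.1, 0.7]
width: 0.0006
grip_force: 0.0
```

```bash
python3 - <<'E'
from h import *
go(br(-.115,0,.007),8.3)
E
```

```text
t 11.28 go [0.1319, 0.0011, 0.0067] [0.0002, -0.0025, -0.0] mm 40 F [-0.9  0.1  0.7] w 0.0006
```

Request:
drive_tool:
  increments:
    - [0.015,0,0.003,0,0,0]
    - [0.03,0,0.004,0,0,0]
    - [0.045,0,0.004,0,0,0]
    - [0.06,0,0.004,0,0,0]
    - [0.075,0,0.004,0,0,0]

```text
time: 11.7
ee_pos: [0.4375, 0.1379, 0.0167]
eef_rot: [0.997, 0.072, 0.0, -0.0]
ft_force: [0.8, 0.5, -0.6]
width: 0.0006
grip_force: 0.0
```

Request:
drive_tool:
  increments:
    - [0.015,0,0,0,0,0]
    - [0.03,0,0,0,0,0]
    - [0.045,0,0,0,0,0]
    - [0.06,0,0,0,0,0]
    - [0.075,0,0,0,0,0]

```text
time: 12.12
ee_pos: [0.4593, 0.1411, 0.0166]
eef_rot: [0.997, 0.072, -0.0, 0.0]
ft_force: [-1.2, 0.4, -0.3]
width: 0.0005
grip_force: 0.8
```

Request:
drive_tool:
  increments:
    - [0.015,0,0,0,0,0]
    - [0.03,0,0,0,0,0]
    - [0.04,0,0,0,0,0]
    - [0.05,0,0,0,0,0]
    - [0.06,0,0,0,0,0]

```text
time: 12.53
ee_pos: [0.4771, 0.1437, 0.0166]
eef_rot: [0.997, 0.072, -0.0, 0.0]
ft_force: [-1.1, -0.2, 0.0]
width: 0.0007
grip_force: 0.7
```

```bash
python3 - <<'E'
from h import *
go(br(-.035,0,.007),8.3); M=np.c_[XH,YH,[0,0,1]]; print((read_state()["ee_pos"]-O)@M)
t=camera("top");s=camera("scene"); cv2.imwrite("pics/t5.png",np.hstack([cv2.resize(t[205:325,210:330],(400,400),interpolation=cv2.INTER_CUBIC),cv2.resize(s[170:290,280:400],(400,400),interpolation=cv2.INTER_CUBIC)]))
E
```

```text
t 12.53 go [0.1906, 0.0011, -0.0012] [0.0001, 0.0001, 0.0002] mm 57 F [-1.1 -0.2  0. ] w 0.0007
[-0.09218504  0.00030748  0.01664814]
```

View pics/t5.png

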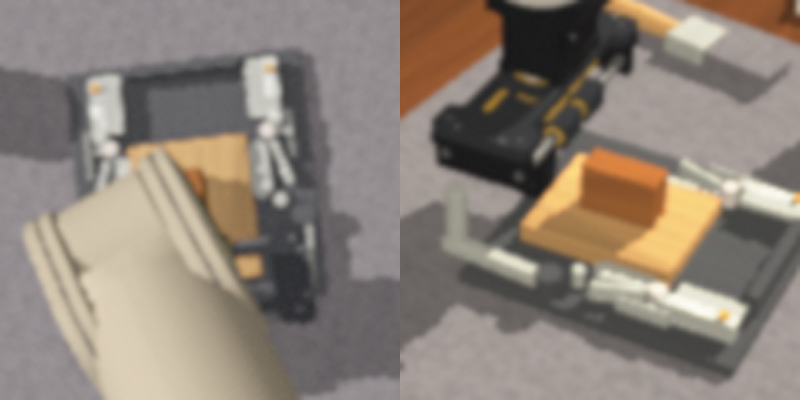

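The plate is straight, with its ears just reaching the clips and its nose at crop (190,140). Continuing the push.

Request:
drive_tool:
  increments:
    - [0.012,0,0,0,0,0]
    - [0.024,0,0,0,0,0]
    - [0.036,0,0,0,0,0]
    - [0.048,0,0,0,0,0]
    - [0.06,0,0,0,0,0]

```text
time: 13.05
ee_pos: [0.4941, 0.146, 0.0165]
eef_rot: [0.997, 0.072, -0.001, 0.0]
ft_force: [-4.4, -1.2, 1.6]
width: 0.0006
grip_force: 2.1
```

Request:
drive_tool:
  increments:
    - [0.012,0,0,0,0,0]
    - [0.024,0,0,0,0,0]
    - [0.036,0,0,0,0,0]
    - [0.048,0,0,0,0,0]
    - [0.06,0,0,0,0,0]

```text
time: 13.47
ee_pos: [0.5128, 0.1488, 0.0165]
eef_rot: [0.997, 0.072, -0.0, 0.0]
ft_force: [-3.0, -0.2, -1.0]
width: 0.0005
grip_force: 1.7
```

```bash
python3 - <<'E'
from h import *
go(br(-.035,0,.007),8.3); M=np.c_[XH,YH,[0,0,1]]; print((read_state()["ee_pos"]-O)@M)
E
```

```text
t 13.47 go [0.0706, 0.0008, -0.0015] [0.0001, 0.0003, 0.0001] mm 21 F [-3.  -0.2 -1. ] w 0.0005
[-0.05617317  0.00023331  0.0165481 ]
```

Request:
drive_tool:
  increments:
    - [0.01,0,0,0,0,0]
    - [0.02,0,0,0,0,0]
    - [0.03,0,0,0,0,0]
    - [0.04,0,0,0,0,0]
    - [0.048,0,0,0,0,0]

```text
time: 13.88
ee_pos: [0.5273, 0.151, 0.0167]
eef_rot: [0.997, 0.072, 0.0, -0.0]
ft_force: [-2.4, -0.6, -0.6]
width: 0.0004
grip_force: 1.0
```

Request:
drive_tool:
  increments:
    - [0.004,0,0,0,0,0]
    - [0.008,0,0,0,0,0]
    - [0.012,0,0,0,0,0]
    - [0.016,0,0,0,0,0]
    - [0.02,0,0,0,0,0]

```text
time: 14.3
ee_pos: [0.5331, 0.1519, 0.0169]
eef_rot: [0.997, 0.072, 0.0, -0.0]
ft_force: [-1.6, -0.7, -0.5]
width: 0.0004
grip_force: 0.4
```

```bash
python3 - <<'E'
from h import *
go(br(-.035,0,.007),8.3); M=np.c_[XH,YH,[0,0,1]]; print((read_state()["ee_pos"]-O)@M)
E
```

```text
t 14.3 go [0.002, 0.0013, -0.0003] [-0.0001, -0.001, 0.0002] mm 1 F [-1.6 -0.7 -0.5] w 0.0004
[-0.03559189  0.00038695  0.01692119]
```

Request:
drive_tool:
  increments:
    - [0.003,0,0,0,0,0]
    - [0.006,0,0,0,0,0]
    - [0.009,0,0,0,0,0]
    - [0.012,0,0,0,0,0]
    - [0.012,0,0,0,0,0]

```text
time: 14.72
ee_pos: [0.535, 0.1521, 0.0166]
eef_rot: [0.997, 0.072, -0.001, 0.0]
ft_force: [-8.1, -2.4, 7.7]
width: 0.0005
grip_force: 4.4
```

Request:
drive_tool:
  increments:
    - [0.002,0,0,0,0,0]
    - [0.004,0,0,0,0,0]
    - [0.004,0,0,0,0,0]
    - [0.004,0,0,0,0,0]
    - [0.004,0,0,0,0,0]

```text
time: 15.13
ee_pos: [0.5351, 0.1521, 0.0165]
eef_rot: [0.997, 0.073, -0.002, 0.001]
ft_force: [-13.6, -3.4, 12.2]
width: 0.0004
grip_force: 6.9
```

```bash
python3 - <<'E'
from h import *
M=np.c_[XH,YH,[0,0,1]]; print((read_state()["ee_pos"]-O)@M); go(br(-.07,0,.10),8.3)
t=camera("top");s=camera("scene"); cv2.imwrite("pics/t6.png",np.hstack([cv2.resize(t[205:325,210:330],(400,400),interpolation=cv2.INTER_CUBIC),cv2.resize(s[170:290,280:400],(400,400),interpolation=cv2.INTER_CUBIC)]))
E
```

```text
[-0.03363578  0.00026073  0.01650223]
t 15.13 go [-0.1228, 0.0012, -0.3111] [0.0015, 0.0063, 0.0005] mm 100 F [-13.6  -3.4  12.2] w 0.0004
```

View pics/t6.png

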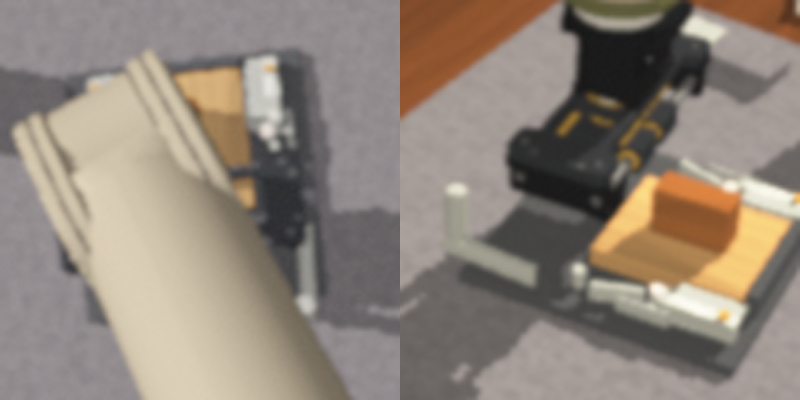

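The plate is home: pushing meets the stop at about 14 N, and tool x relative to the bracket agrees with the seat. I'll back off, rise and open for the peg.

Request:
drive_tool:
  increments:
    - [-0.02,0,0,0,0,0]
    - [-0.06,0,0,0,0,0]
    - [-0.11,0,-0.05,0,0,0]
    - [-0.12,0,-0.15,0,0,0]
    - [-0.12,0,-0.27,0,0,0]

```text
time: 15.65
ee_pos: [0.4997, 0.1468, 0.097]
eef_rot: [0.997, 0.073, -0.002, 0.0]
ft_force: [1.0, 0.3, 0.2]
width: 0.0001
grip_force: 0.0
```

Request:
drive_tool:
  increments:
    - [0,0,-0.06,0,0,0]
    - [0,0,-0.09,0,0,0]
    - [0,0,-0.09,0,0,0]
    - [0,0,-0.09,0,0,0]
    - [0,0,-0.09,0,0,0]
  claw: 0

```text
time: 16.07
ee_pos: [0.5011, 0.1469, 0.1231]
eef_rot: [0.997, 0.072, -0.001, 0.0]
ft_force: [-0.2, 0.1, -0.3]
width: 0.0258
grip_force: 0.0
```

```bash
python3 - <<'E'
from h import *
print(read_state()["ee_pos"]); go(br(-.1145,-.086,.10),8.3)
E
```

```text
[0.50111074 0.1469314  0.1230938 ]
t 16.07 go [-0.1549, 0.2868, 0.044] [0.0003, 0.0027, 0.0] mm 99 F [-0.2  0.1 -0.3] w 0.0258
```

Request:
drive_tool:
  increments:
    - [-0.03,0.05,0,0,0,0]
    - [-0.07,0.12,0,0,0,0]
    - [-0.11,0.2,0,0,0,0]
    - [-0.14,0.26,0,0,0,0]
    - [-0.155,0.287,0,0,0,0]

```text
time: 16.48
ee_pos: [0.4668, 0.0525, 0.1231]
eef_rot: [0.997, 0.071, -0.001, 0.0]
ft_force: [0.7, 0.9, -0.8]
width: 0.0592
grip_force: 0.0
```

Request:
drive_tool:
  increments:
    - [0,0,0,0,0,0]
    - [0,0,0,0,0,0]
    - [0,0,0,0,0,0]
    - [0,0,0,0,0,0]
    - [0,0,0,0,0,0]

```text
time: 16.9
ee_pos: [0.4685, 0.0565, 0.1246]
eef_rot: [0.997, 0.073, -0.0, -0.0]
ft_force: [0.4, 0.2, -1.0]
width: 0.0854
grip_force: 0.0
```

```bash
python3 - <<'E'
from h import *
print(read_state()["ee_pos"]); go(br(-.1145,-.086,.028),8.3)
t=camera("top");s=camera("scene"); cv2.imwrite("pics/t7.png",np.hstack([cv2.resize(t[205:325,210:330],(400,400),interpolation=cv2.INTER_CUBIC),cv2.resize(s[150:270,260:380],(400,400),interpolation=cv2.INTER_CUBIC)]))
E
```

```text
[0.46845139 0.05651444 0.12457853]
t 16.9 go [-0.0038, 0.0044, 0.2886] [-0.0005, 0.0, 0.0023] mm 87 F [ 0.4  0.2 -1. ] w 0.0854
```

View pics/t7.png

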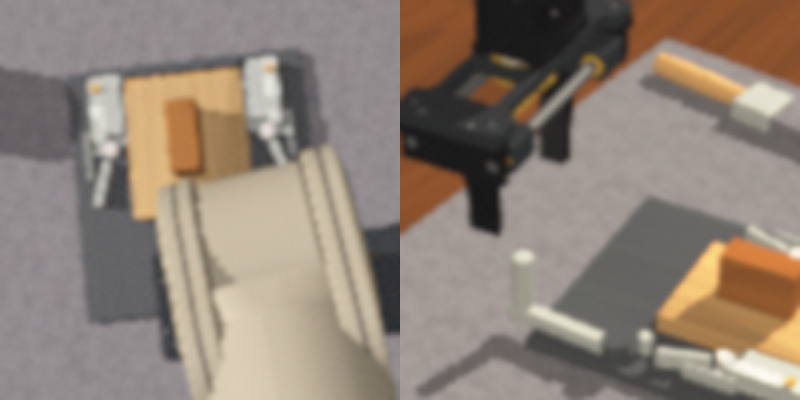

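The plate is seated with its ears under the roofs, and the clip rollers are at crop (108,150) and (268,130). The open fingers are centred over the peg. Descending and gripping it.

Request:
drive_tool:
  increments:
    - [-0.002,0.003,0.04,0,0,0]
    - [-0.002,0.003,0.12,0,0,0]
    - [-0.002,0.003,0.2,0,0,0]
    - [-0.002,0.003,0.26,0,0,0]
    - [-0.002,0.003,0.288,0,0,0]

```text
time: 17.42
ee_pos: [0.4665, 0.0545, 0.0361]
eef_rot: [0.997, 0.073, -0.001, -0.0]
ft_force: [-1.3, -0.6, 0.6]
width: 0.0871
grip_force: 0.0
```

Request:
drive_tool:
  increments:
    - [0,0,0,0,0,0]
    - [0,0,0,0,0,0]
    - [0,0,0,0,0,0]
    - [0,0,0,0,0,0]
    - [0,0,0,0,0,0]
  claw: 1
  force: 15

```text
time: 17.83
ee_pos: [0.4685, 0.0544, 0.0393]
eef_rot: [0.997, 0.072, 0.001, 0.0]
ft_force: [-0.0, -0.7, 0.2]
width: 0.0612
grip_force: 0.0
```

Request:
drive_tool:
  increments:
    - [0,0,0,0,0,0]
    - [0,0,0,0,0,0]
    - [0,0,0,0,0,0]
    - [0,0,0,0,0,0]
    - [0,0,0,0,0,0]

```text
time: 18.25
ee_pos: [0.4678, 0.0544, 0.0383]
eef_rot: [0.997, 0.072, 0.0, 0.0]
ft_force: [0.4, 0.4, -0.1]
width: 0.0284
grip_force: 0.0
```

Request:
drive_tool:
  increments:
    - [0,0,0,0,0,0]
    - [0,0,0,0,0,0]
    - [0,0,0,0,0,0]
    - [0,0,0,0,0,0]
    - [0,0,0,0,0,0]

```text
time: 18.67
ee_pos: [0.4677, 0.0545, 0.0383]
eef_rot: [0.997, 0.073, -0.0, 0.0]
ft_force: [-0.1, 0.4, -0.1]
width: 0.0156
grip_force: 15.0
```

```bash
python3 - <<'E'
from h import *
M=np.c_[XH,YH,[0,0,1]]; s=read_state(); b=(s["ee_pos"]-O)@M; print(b,s["width"],s["grip_force"])
a0=np.arctan2(-(b[0]+.037),b[1]+.09); print("a0",a0)
for a in np.linspace(a0,-.03,16)[1:]:
    # increments relative to now, tool x=bracket x, tool y=-bracket y
    print(round(a,2),((-.037-.078*np.sin(a)-b[0])/.3).round(3),(-(-.09+.078*np.cos(a)-b[1])/.3).round(3))
E
```

```text
[-0.11441721 -0.08660593  0.03825365] 0.015619860825777506 15.00001416541636
a0 1.5269831575660957
1.42 0.001 -0.027
1.32 0.006 -0.053
1.22 0.014 -0.079
1.11 0.025 -0.104
1.01 0.038 -0.127
0.9 0.054 -0.149
0.8 0.071 -0.17
0.7 0.091 -0.188
0.59 0.113 -0.204
0.49 0.136 -0.218
0.39 0.16 -0.23
0.28 0.186 -0.238
0.18 0.212 -0.245
0.07 0.239 -0.248
-0.03 0.266 -0.249
```

Request:
drive_tool:
  increments:
    - [0.001,-0.027,0,0,0,0]
    - [0.006,-0.053,0,0,0,0]
    - [0.014,-0.079,0,0,0,0]
    - [0.025,-0.104,0,0,0,0]
    - [0.038,-0.127,0,0,0,0]

```text
time: 19.08
ee_pos: [0.4734, 0.0947, 0.0381]
eef_rot: [0.997, 0.073, -0.0, 0.0]
ft_force: [-0.6, -3.2, -2.0]
width: 0.0157
grip_force: 15.0
```

Request:
drive_tool:
  increments:
    - [0.016,-0.022,0,0,0,0]
    - [0.033,-0.043,0,0,0,0]
    - [0.053,-0.061,0,0,0,0]
    - [0.075,-0.077,0,0,0,0]
    - [0.098,-0.091,0,0,0,0]

```text
time: 19.5
ee_pos: [0.4992, 0.1255, 0.0381]
eef_rot: [0.997, 0.072, -0.0, 0.0]
ft_force: [-3.1, -3.1, -1.3]
width: 0.0156
grip_force: 15.0
```

Request:
drive_tool:
  increments:
    - [0.024,-0.012,0,0,0,0]
    - [0.05,-0.02,0,0,0,0]
    - [0.076,-0.027,0,0,0,0]
    - [0.103,-0.03,0,0,0,0]
    - [0.125,-0.031,0,0,0,0]

```text
time: 19.92
ee_pos: [0.5329, 0.1387, 0.0375]
eef_rot: [0.997, 0.072, -0.003, 0.001]
ft_force: [-19.9, -8.8, 9.1]
width: 0.0153
grip_force: 15.0
```

```bash
python3 - <<'E'
from h import *
M=np.c_[XH,YH,[0,0,1]]; s=read_state(); b=(s["ee_pos"]-O)@M; print(b,s["width"],s["grip_force"],np.arctan2(-(b[0]+.037),b[1]+.09))
go(br(-.036,-.012,.028),8.3)
E
```

```text
[-0.03777034 -0.01269938  0.03750549] 0.01527885225651494 15.00002671033144 0.009965154139100462
t 19.92 go [0.0059, -0.0023, -0.0017] [0.0022, 0.0078, -0.0004] mm 2 F [-19.9  -8.8   9.1] w 0.0153
```

The keeper is at its limit. I'll relax slightly, open the fingers and rise.

Request:
drive_tool:
  increments:
    - [-0.002,0,0,0,0,0]
    - [-0.004,0,0,0,0,0]
    - [-0.005,0,0,0,0,0]
    - [-0.005,0,0,0,0,0]
    - [-0.005,0,0,0,0,0]

```text
time: 20.33
ee_pos: [0.5331, 0.1387, 0.0377]
eef_rot: [0.997, 0.072, -0.001, 0.0]
ft_force: [-1.1, -4.5, -6.3]
width: 0.0155
grip_force: 15.0
```

Request:
drive_tool:
  increments:
    - [0,0,0,0,0,0]
    - [0,0,0,0,0,0]
    - [0,0,0,0,0,0]
    - [0,0,0,0,0,0]
    - [0,0,0,0,0,0]
  claw: 0.5

```text
time: 20.75
ee_pos: [0.5335, 0.14, 0.0387]
eef_rot: [0.997, 0.073, 0.001, -0.0]
ft_force: [-0.0, 0.1, -0.7]
width: 0.0394
grip_force: 0.0
```

Request:
drive_tool:
  increments:
    - [0,0,0,0,0,0]
    - [0,0,-0.03,0,0,0]
    - [0,0,-0.1,0,0,0]
    - [0,0,-0.2,0,0,0]
    - [0,0,-0.32,0,0,0]

```text
time: 21.17
ee_pos: [0.5319, 0.1393, 0.1347]
eef_rot: [0.997, 0.073, -0.001, 0.0]
ft_force: [0.6, 0.1, 0.5]
width: 0.0436
grip_force: 0.0
```

Request:
drive_tool:
  increments:
    - [-0.05,0.05,-0.1,0,0,0]
    - [-0.1,0.15,-0.2,0,0,0]
    - [-0.1,0.27,-0.25,0,0,0]
    - [-0.1,0.39,-0.25,0,0,0]
    - [-0.1,0.5,-0.25,0,0,0]

```text
time: 21.58
ee_pos: [0.5257, -0.0154, 0.212]
eef_rot: [0.997, 0.072, 0.002, 0.001]
ft_force: [-0.0, 0.1, -0.8]
width: 0.0436
grip_force: 0.0
```

Request:
drive_tool:
  increments:
    - [0,0.1,0,0,0,0]
    - [0,0.2,0,0,0,0]
    - [0,0.25,0,0,0,0]
    - [0,0.25,0,0,0,0]
    - [0,0.25,0,0,0,0]

```text
time: 22.0
ee_pos: [0.5358, -0.0879, 0.2098]
eef_rot: [0.997, 0.072, 0.0, -0.0]
ft_force: [-0.9, 0.2, 0.1]
width: 0.0431
grip_force: 0.0
```

```bash
python3 - <<'E'
from h import *
t=camera("top");s=camera("scene"); cv2.imwrite("pics/t8.png",np.hstack([cv2.resize(t[205:325,210:330],(400,400),interpolation=cv2.INTER_CUBIC),cv2.resize(s[170:290,290:410],(400,400),interpolation=cv2.INTER_CUBIC)]))
E
```

```text
(no output)
```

View pics/t8.png

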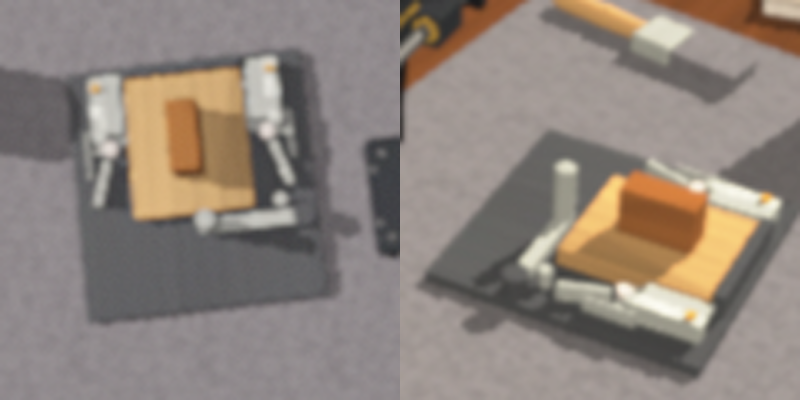

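The plate is fully home and the keeper bar lies shut, parallel to its rear edge, at crop (205,222)–(295,218). The arm is clear, so I'm handing in.

```bash
python3 -c "
from bench import *
print(close_job())"
```

```text
the job is handed in; nothing more can be done
None
```

The eared plate is home against the end stop with the keeper swung shut behind it and the arm clear, and I handed the job in at about 22 s; it returned no verdict.

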